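# Set a guarded trimmer with a T-key

## Robot

A 7-joint arm with a two-finger parallel gripper is mounted at the origin on a cart in front of the work surface, level with it; the furniture and walls round the work are solid. World frame = base frame: x ahead of the robot, y to its left, z up, the work surface at z = 0. Lengths are in m, angles in rad, forces in N, time in s.
With the tool pointing down it reaches from about 0.425 to 0.925 m from the base axis. Payload 6.8 kg.
Tool frame: the origin (TCP) lies at the very end of the fingers, on their centre line; the grasp point (between the pads) lies 19 mm behind it; z points along the fingers, y is the line along which they close (so a half turn about z gives the same grasp; the last joint's range is limited). The gripper opens to 85 mm and grips with 20 to 120 N. Pads are 22 mm wide; open, the fingers measure 114 mm over their backs; the gripper's body (76 mm by 85 mm) begins 54 mm behind the grasp point. The pads swing forward as they close: fully open they stand 13 mm farther back than shut.
Start: joints at [-1.34, 0.477, 0.022, 1.555, -0.011, 1.109, -0.083], TCP at [0.224, 0.637, 0.231] pointing down, gripper open.
Joint ranges: [-2.96, 2.96], [-0.34, 2.1], [-1.41, 1.46], [0.24, 2.44], [-1.37, 4.51], [0.17, 1.92], [-2.96, 2.96]. Speed limits (rad/s): [2.39, 2.39, 3.14, 3.14, 3.14, 3.14, 3.14].

## Interface

Orientations are given as a unit quaternion [w, x, y, z].
In Python, from station import bot gives the robot as it stands.
- The arm moves only by the tool apply_moves, never from a script. Its argument "deltas" is a list of rows, each a list of 3 entries, a list of its own where there are three numbers: the closure, from 0 (fully open) to 1 (shut), then the shift along the tool's x, y, z in units of 0.2 m (1.0 is 0.2 m), then the turn about the tool's z in units of 2 pi rad (1.0 is 2 pi rad). A call has 1 to 12 rows; each row is the pose to reach, as a shift and turn from the pose commanded when the call began, along the tool's axes at that moment, turning the shorter way round; what a row does not reach only later rows make up. A row lasts 1/10 s, in which the tool goes at most 50 mm and 8.59 degrees, less where a joint would pass 70% of its speed; a pose out of reach is approached as far as the arm can. A call with a number of a shift or a turn outside -1 to 1 is refused whole. A call with a gripper value outside its range is refused whole. The fingers move at their own pace and stop on an object; "squeeze" is the grip in N (left out, the last holds). Time passes only in rows, so rows that repeat a pose let the fingers close. It gives the time, the measured TCP pose, the force, the opening and the grip force at its end, in the units of the state.
- bot.get_obs(): the state, without advancing time (a new reading comes with each control period).
- bot.read_camera(name): name is "side" or "top" or "wrist"; returns a dict with "color" (420x560x3 uint8, red, green, blue), "intrinsics" (3x3 intrinsics, pixels), "pose" (4x4, takes a point from camera to world coordinates); the wrist camera has in their place "hand_eye" (4x4, takes a point from camera to tool coordinates, whose origin is the TCP and whose axes are the flange's). Camera axes: x right, y down, z forward; pixel columns grow to the right and rows downward; lengths in m; the calibration is good to about 2 mm. A picture is of the moment at which its call begins: read the wrist's pose just before it. There is no depth.
- bot.hand_in(): hands the job in; it is judged then, once.
Trained networks look in a picture, given as the dict that the camera call returned (one of the last four; its "shot" number tells which), for a name from the list of things; names that differ only in an ending like _2 or _b are one class to them, and where a whole thing is asked for, a point or a joint stands for the part that bears it (a point fixed in the world has none). Each returns a list of dicts, best first, with "confidence" (0 to 1); they miss things now and then, are a little off and sometimes report something else, mostly with a low value. They report only what shows in the picture. A call takes as long as a camera call. They do not tell look-alikes from the thing itself.
- bot.look_for(picture, target): "point" ([x, y, z] in m, in world coordinates, good to about 4 mm: the middle of the surface that is visible of it).
The state is a dict: "t": time; "q": joint angles; "joint_vel": joint speeds; "joint_torque": joint torques, N m; "eef_pos": TCP position; "tool_rot": TCP orientation; "contact_force": force on the tool from outside, world axes, zero at the start; "torque": the same for the moment, N m; "gripper_width": opening from 0.0 (shut) to 1.0 (fully open); "grasp_force": force on a finger pad.
Only numpy, scipy, OpenCV 4.12 (cv2) and the standard library are available. Lean on these libraries where they do the work, as an engineer would, in place of code of your own. Each camera call takes 0.05 s, during which the arm holds its last target. There are 200 camera calls.

## Task

Take the red T-key from its wooden stand, reach with it through the middle cell of the yellow guard grille on the grey control box and seat its square end fully in the recessed brass socket. Turn the trimmer clockwise (seen from above) until it stops and hold it gently but firmly against that stop for a moment, without forcing it down or round, then withdraw the key and stand it back in its stand, collar down flat on the wood. Do not lean on the grille and leave everything else alone.

Things in the scene. Friction and masses are not known exactly. Their poses are not given: they have to be found in the camera images.
- key: T-key, 103 mm long, 120 g, upright in its stand. Origin: centre of its lower end, z up. From there up: round pilot 9 mm in diameter up to 7 mm (lowest 2 mm tapered to 6), square bit 13 x 13 mm to 21 mm, shank 12.4 mm in diameter to 66 mm, collar 34 mm in diameter to 71 mm, red handle 71 to 103 mm, 50 mm long along x, 14 mm thick along y (grip it across this). The bit's flats are parallel to the handle.
- key_stand: fixed wooden block 56 x 56 x 72 mm (foot 64 x 64 mm), origin under its centre. Round upright hole in the middle of its top, 22 mm in diameter, 70 mm deep, 3 mm chamfer. The key's collar rests on the top, the key's lower end then 6 mm above this origin.
- control_box: fixed grey box 130 x 120 mm, 83 mm high with its grille, origin under its centre. The trimmer lies inside, its upright axis through this origin. Pressing the fingers or the arm on it with more than 25 N counts as leaning on it. A tall fixed arbor press stands to its right, at about x = 0.57, y = -0.20: carry nothing through it.
- guard: yellow guard grille, the top of the control box and fixed to it: 130 x 120 x 5 mm, origin at the centre of its underside, 78 mm above the work surface. 3 x 3 square openings 26 mm wide, 32 mm apart along x and y; the middle one is over the trimmer. Pressing the key on it with more than 25 N counts as leaning on it.
- socket_mouth (a point): centre of the top of the brass socket (32 x 32 mm) on the trimmer, 31 mm below the grille's top, 52 mm above the bench. Square hole 14.6 x 14.6 mm, 16 mm deep; with a 1.5 mm chamfer. Its flats are parallel to this point's x (which points along the white line) and y: the key fits at four yaws, with about 0.13 rad of play each way. The trimmer stands on a spring: pushed down it yields, from 4.5 N on, by 1 mm per 1.5 N; over 6.5 mm (14 N) is forced.
- index_tip (a point): outer end of the white line on the trimmer's black disc below the socket, 22 mm from the axis. At the start the line points 0.2 to 0.8 rad clockwise of the box's +y; on the stop it points along the box's +x, at the red mark. The trimmer turns clockwise seen from above (negative yaw) against 0.04 N m of friction and stays where it is left.
- stop_mark (a point): fixed point in the box, 22 mm from the trimmer's axis toward the box's +x, beside the red mark: index_tip lies here (seen from above) when the trimmer is on its stop.
- socket_ray (a point): point turning with the brass socket, 22 mm from the axis, over index_tip when unloaded. A torsion spring of 2 N m/rad couples socket to trimmer: at 0.13 N m the socket leads by 0.064 rad (1.4 mm). Held on the stop, 0.13 N m on the key is firm enough; above 0.36 N m (0.18 rad, 4 mm) it is forced.
- padlock: loose brass padlock 72 x 47 x 20 mm lying on the bench, a bystander; origin under its centre.
- vial: loose orange vial with white cap, 40 mm in diameter, 70 mm high, a bystander; origin under its centre.
- cylinder_lock: loose upright brass lock cylinder, 35 mm in diameter, 64 mm high, a bystander; origin under its centre.
Things that resemble listed ones, but are neither listed nor needed, are in the scene too. What is meant by the key_stand is not orange, and is the smaller of those in its own colour.

How it is judged:
On the way, in this order (a step that is already met when the one before it is completed fails the run):
1. the key's square end is seated in the trimmer's socket: its tip at least 13 mm below the socket's mouth and within 4 mm of its axis (z of key in the frame of socket_mouth below -0.013 m and horizontal distance between key and socket_mouth below 0.004 m), for 0.2 s.
2. the key, seated, bears on the stop with at least 0.13 N m: index_tip within 1.5 mm of stop_mark (across), socket_ray more than 1.4 mm from index_tip (across) (horizontal distance between index_tip and stop_mark below 0.0015 m and horizontal distance between socket_ray and index_tip above 0.0014 m and z of key in the frame of socket_mouth below -0.01 m), for 0.3 s.
At the end, for the whole second after the job is handed in: The trimmer is on its stop (index_tip within 1.5 mm of stop_mark, seen from above) and the key stands upright (within 0.08 rad) and at rest in its stand, its axis within 6 mm of the stand's and its collar down on the wood (within 3 mm) (horizontal distance between index_tip and stop_mark below 0.0015 m and horizontal distance between key and key_stand below 0.006 m and z of key in the frame of key_stand below 0.009 m and angle between key's own z axis and vertical below 0.08 rad and linear speed of key below 0.02 m/s); the robot touches nothing.
It fails at once if the trimmer is forced: more than 0.36 N m (socket_ray more than 4 mm from index_tip, across) (horizontal distance between socket_ray and index_tip above 0.004 m).
It fails at once if a bystander is moved by more than 30 mm (distance of any of padlock, vial, cylinder_lock from where it was at the start of the episode above 0.03 m).
It fails at once if the key presses on the guard grille with more than 25 N (contact force between key and guard above 25 N).
It fails at once if the fingers or the arm press on the control box with more than 25 N (contact force between any of the fingers, the arm and control_box above 25 N).
It fails at once if the trimmer is pushed down by more than 6.5 mm (about 14 N) (z of socket_mouth in the frame of control_box below 0.0455 m).
It also fails if it takes over 67 s, if anything falls off the work surface, if the arm or the gripper's body presses on something with over 40 N, if the wrist force passes 120 N, or if a joint passes its speed limit or range.

## Working session

There is one attempt and no reset: what is moved stays moved. The work goes in short steps, Python scripts to look and compute and a tool call to move; the robot and the scene stay as the last step left them, time stands still between calls to the robot, and variables do not carry over. Pictures are saved under pics/ and viewed, at most 10 in all, crops included, and the job is handed in when it is done.

Besides the shell and the picture viewer there is one more tool, called after "Request:" as name(argument=value, ...) on one line, values as JSON. apply_moves: Moves the arm, as the interface text tells. Its arguments: {"type":"object","properties":{"deltas":{"type":"array","items":{"type":"array"}},"squeeze":{"type":"number"}},"required":["deltas"]}

```bash
mkdir -p pics; ls
cat > h.py <<'E'
import numpy as np, cv2
from station import bot
def save(p,n): cv2.imwrite('pics/'+n,p['color'][:,:,::-1])
def proj(p,X,T=None):
    T=np.array(p['pose']) if T is None else T
    c=np.linalg.inv(T)@np.append(X,1); u=np.array(p['intrinsics'])@c[:3]; return u[:2]/u[2]
def ray(p,uv,z,T=None):
    T=np.array(p['pose']) if T is None else T
    d=T[:3,:3]@np.linalg.inv(np.array(p['intrinsics']))@np.array([uv[0],uv[1],1.]); o=T[:3,3]
    return o+d*(z-o[2])/d[2]
def toolT(o):
    from scipy.spatial.transform import Rotation as R
    w,x,y,z=o['tool_rot']; T=np.eye(4); T[:3,:3]=R.from_quat([x,y,z,w]).as_matrix(); T[:3,3]=o['eef_pos']; return T
E
python3 - <<'E'
from h import *
o=bot.get_obs(); print(o); print(toolT(o).round(3))
ims=[]
for n in ['top','side']:
    p=bot.read_camera(n); save(p,n+'0.png'); ims.append(p['color'])
    print(n,np.array(p['intrinsics']).tolist(),np.array(p['pose']).round(3).tolist())
    for t in ['key','key_stand','control_box','guard','socket_mouth','index_tip','padlock','vial','cylinder_lock']:
        for d in bot.look_for(p,t)[:4]:
            print(n,t,np.round(d['point'],3),round(d['confidence'],2),proj(p,d['point']).round())
E
```

```text
pics
{'t': 0.0, 'q': array([-1.34012162,  0.47781783,  0.02237872,  1.55647527, -0.01151649,
        1.10929556, -0.0830887 ]), 'joint_vel': array([ 1.34850451e-03, -8.25945676e-04, -2.29473145e-03,  3.63439292e-04,
        9.66133305e-05,  1.00397928e-03, -1.19908884e-03]), 'joint_torque': array([ 6.17401820e-04, -5.96441281e+01,  1.60842106e+00, -2.81201810e+01,
        1.25414820e-02,  9.03696287e-03,  2.51548721e-05]), 'eef_pos': array([0.22415664, 0.63605274, 0.23030453]), 'tool_rot': array([-8.64792060e-05,  1.68583032e-01,  9.85687014e-01, -9.29658648e-04]), 'contact_force': array([-0.27814445,  0.36136529,  0.06944652]), 'torque': array([ 0.01872474,  0.0305014 , -0.06349649]), 'grasp_force': 0.0, 'gripper_width': 0.9983764532592949}
[[-0.943  0.332 -0.     0.224]
 [ 0.332  0.943 -0.002  0.636]
 [-0.    -0.002 -1.     0.23 ]
 [ 0.     0.     0.     1.   ]]
top [[405.6821115284517, 0.0, 280.24900505253], [0.0, 405.6821115284517, 212.08343171606705], [0.0, 0.0, 1.0]] [[-0.028, -0.978, 0.206, 0.281], [-1.0, 0.028, 0.0, 0.112], [-0.006, -0.206, -0.978, 1.306], [0.0, 0.0, 0.0, 1.0
[... 798 characters left out ...]
 [0.0, 0.0, 1.0]] [[-1.0, 0.003, -0.011, 0.581], [0.01, 0.662, -0.749, 0.881], [0.005, -0.749, -0.662, 0.745], [0.0, 0.0, 0.0, 1.0]]
side key [0.508 0.055 0.083] 0.66 [302. 191.]
side key [0.506 0.315 0.097] 0.54 [310. 261.]
side key_stand [ 0.458 -0.1    0.059] 0.91 [316. 166.]
side key_stand [0.507 0.341 0.044] 0.73 [309. 286.]
side key_stand [0.572 0.463 0.087] 0.73 [280. 324.]
side control_box [0.508 0.096 0.069] 0.98 [303. 205.]
side guard [0.507 0.056 0.083] 0.6 [303. 192.]
side socket_mouth [0.502 0.04  0.056] 0.37 [304. 196.]
side index_tip [0.506 0.038 0.053] 0.51 [302. 196.]
side padlock [0.427 0.471 0.023] 0.95 [353. 345.]
side cylinder_lock [ 0.482 -0.288  0.029] 0.42 [304. 141.]
```

Run:
```python
import cv2
a=cv2.imread('pics/top0.png')[150:290,140:440]; cv2.imwrite('pics/topc.png',cv2.resize(a,(800,373),interpolation=cv2.INTER_CUBIC))
a=cv2.imread('pics/side0.png')[120:400,190:420]; cv2.imwrite('pics/sidec.png',cv2.resize(a,(492,600),interpolation=cv2.INTER_CUBIC))
```

```text
(no output)
```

View pics/topc.png

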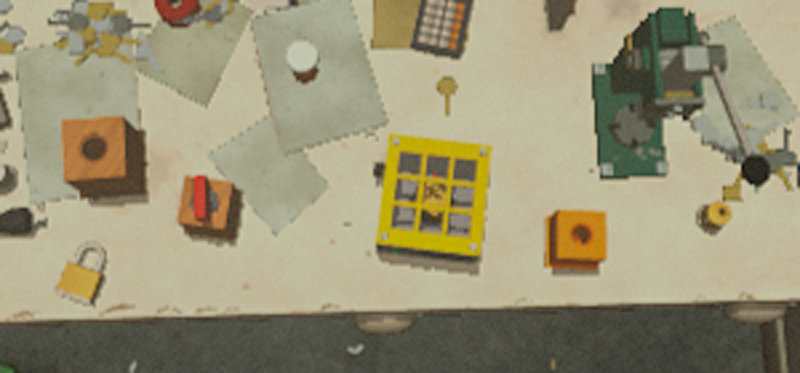

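View pics/side0.png

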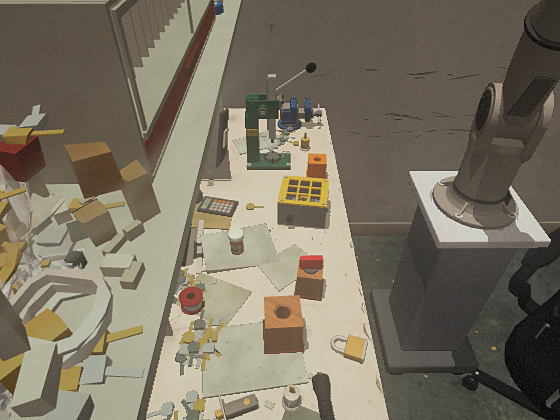

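Stand candidates (top image pixels): large brown block (177,208), orange block (358,237) and small brown block (221,229). The small brown one fits: it is not orange, it is the smaller of the two brown ones, and it holds the red key. Enlarged, the crop shows this at (210,205). The guard is at (302,223). I'll move above the key now.

Request:
apply_moves(deltas=[[0,[-0.93,-0.56,0],0],[0,[-0.93,-0.56,0],0],[0,[-0.93,-0.56,0],0],[0,[-0.93,-0.56,0],0],[0,[-0.93,-0.56,0],0]], squeeze=50)

```text
t: 1.5
eef_pos: [0.3673, 0.4639, 0.2316]
tool_rot: [0.001, 0.172, 0.985, -0.001]
contact_force: [0.5, -0.6, -1.3]
gripper_width: 1.001
grasp_force: 0.0
```

Request:
apply_moves(deltas=[[0,[-0.93,-0.56,0],-0.078],[0,[-0.93,-0.56,0],-0.078],[0,[-0.93,-0.56,0],-0.078],[0,[-0.93,-0.56,0],-0.078],[0,[-0.93,-0.56,0],-0.078],[0,[-0.93,-0.56,0],-0.078],[0,[-0.93,-0.56,0],-0.078]])

```text
t: 2.2
eef_pos: [0.5007, 0.302, 0.2313]
tool_rot: [-0.0, -0.075, 0.997, 0.0]
contact_force: [-0.1, 0.5, 0.2]
gripper_width: 1.001
grasp_force: 0.0
```

Run:
```python
from h import *
o=bot.get_obs(); T=toolT(o); print(o['q'].round(3),T.round(4).tolist())
p=bot.read_camera('wrist'); save(p,'w1.png'); W=T@np.array(p['hand_eye'])
print(np.array(p['hand_eye']).round(3).tolist(),np.array(p['intrinsics']).tolist())
for t in ['key','key_stand']:
    for d in bot.look_for(p,t)[:3]: print(t,np.round(d['point'],4),round(d['confidence'],2),proj(p,d['point'],W).round())
hsv=cv2.cvtColor(p['color'],cv2.COLOR_RGB2HSV)
m=(((hsv[...,0]<5)|(hsv[...,0]>174))&(hsv[...,1]>180)&(hsv[...,2]>70)).astype(np.uint8)
n,l,s,c=cv2.connectedComponentsWithStats(m); i=1+s[1:,4].argmax(); print(s[i],c[i])
```

```text
[-0.704  0.328  0.07   1.782 -0.027  1.032  1.096] [[-0.9887, -0.1498, -0.0002, 0.5007], [-0.1498, 0.9887, 0.0006, 0.302], [0.0001, 0.0006, -1.0, 0.2313], [0.0, 0.0, 0.0, 1.0]]
[[-0.0, -0.952, -0.306, 0.079], [1.0, -0.0, -0.0, -0.001], [0.0, -0.306, 0.952, -0.144], [0.0, 0.0, 0.0, 1.0]] [[317.6226740108041, 0.0, 282.72939485011125], [0.0, 317.6226740108041, 211.6896837934748], [0.0, 0.0, 1.0]]
key [0.5003 0.3084 0.1072] 0.6 [291. 204.]
key_stand [0.4907 0.3047 0.0725] 0.69 [288. 184.]
key_stand [0.5458 0.4238 0.0764] 0.62 [394. 253.]
[283 184  20  51 692] [291.83236994 209.44797688]
```

View pics/w1.png

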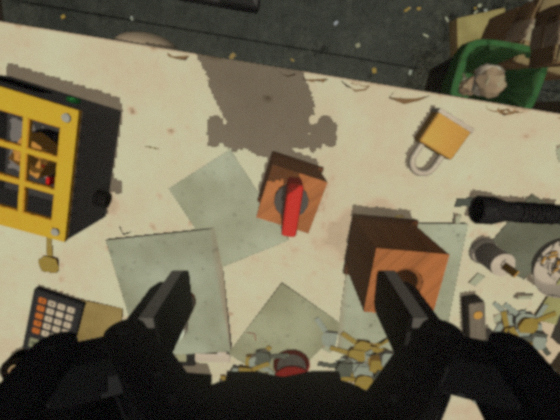

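The wrist picture shows the red handle from (293,180) to (288,235) on the small brown stand, with the larger brown block separate at (395,265). I'll fit the handle and stand outlines for exact poses.

```bash
cat >> h.py <<'E'
from scipy.optimize import minimize
S=4
def boxpts(x,y,yaw,lx,ly,z0,z1):
    c,s=np.cos(yaw),np.sin(yaw)
    return [np.array([x+c*a*lx/2-s*b*ly/2,y+s*a*lx/2+c*b*ly/2,z]) for a in(-1,1) for b in(-1,1) for z in(z0,z1)]
def hullmask(p,T,pts,shape):
    uv=np.array([proj(p,q,T) for q in pts]); m=np.zeros((shape[0],shape[1]),np.uint8)
    cv2.fillConvexPoly(m,cv2.convexHull((uv*16).round().astype(np.int32)).reshape(-1,2),1,shift=4,lineType=cv2.LINE_8); return m
def fit(p,T,mask,x0,dims):
    """x,y,yaw of a box whose outline matches mask (soft IoU)"""
    def f(v):
        m=np.zeros(mask.shape,np.uint8)
        uv=np.array([proj(p,q,T) for q in boxpts(v[0],v[1],v[2],*dims)])
        h=cv2.convexHull((uv*16).round().astype(np.int32)).reshape(-1,2)
        cv2.fillConvexPoly(m,h,255,shift=4,lineType=cv2.LINE_AA); m=m/255.
        return 1-np.minimum(m,mask).sum()/np.maximum(m,mask).sum()
    r=None
    for y in x0[2] :
        s=np.array([x0[0],x0[1],y]); simp=np.array([s,s+[.01,0,0],s+[0,.01,0],s+[0,0,.15]])
        q=minimize(f,s,method='Nelder-Mead',options=dict(initial_simplex=simp,xatol=1e-5,fatol=1e-5))
        if r is None or q.fun<r.fun: r=q
    return r.x,r.fun
def biggest(m,near):
    n,l,s,c=cv2.connectedComponentsWithStats(m.astype(np.uint8)); ok=[i for i in range(1,n) if s[i,4]>60]
    i=min(ok,key=lambda i:np.hypot(*(c[i]-near))); return (l==i).astype(np.uint8)
def hull(m):
    h=cv2.convexHull(np.argwhere(m)[:,::-1].astype(np.int32)); o=np.zeros_like(m); cv2.fillConvexPoly(o,h,1); return o
E
python3 - <<'E'
from h import *
o=bot.get_obs(); T=toolT(o); p=bot.read_camera('wrist'); W=T@np.array(p['hand_eye'])
hsv=cv2.cvtColor(p['color'],cv2.COLOR_RGB2HSV).astype(int); H,Sa,V=hsv[...,0],hsv[...,1],hsv[...,2]
red=((H<5)|(H>174))&(Sa>150)&(V>50)
k=biggest(red,(291,209)); print(k.sum()); x,f=fit(p,W,hull(k),(.5,.304,[.14,0]),(.05,.014,.077,.109)); print('key',x,f)
for z in (0.077,.109): print(ray(p,(291,209),z,W))
b=biggest((H>=5)&(H<18)&(Sa>120)&(V>50),(288,188)); bb=hull(b); ys,xs=np.nonzero(b); print(b.sum(),xs.min(),xs.max(),ys.min(),ys.max())
x,f=fit(p,W,bb,(.49,.304,[0,.2,-.2,.4,-.4]),(.056,.056,.002,.072)); print('stand',x,f)
E
```

```text
800
key [0.50630559 0.30978778 0.06859533] 0.21625340993418773
[0.51278136 0.31266043 0.077     ]
[0.50306341 0.31025262 0.109     ]
2607 255 324 154 232
stand [ 0.50495727  0.30885252 -0.16453451] 0.052600349725917095
```

Request:
apply_moves(deltas=[[0,[-0.03,0.035,0.2],0],[0,[-0.03,0.035,0.35],0],[0,[-0.03,0.035,0.35],0]])

```text
t: 2.7
eef_pos: [0.5023, 0.3092, 0.1573]
tool_rot: [-0.003, -0.077, 0.997, -0.002]
contact_force: [-0.9, 0.3, -0.2]
gripper_width: 0.998
grasp_force: 0.0
```

Run:
```python
from h import *
o=bot.get_obs(); T=toolT(o); p=bot.read_camera('wrist'); W=T@np.array(p['hand_eye']); print(T.round(4).tolist())
hsv=cv2.cvtColor(p['color'],cv2.COLOR_RGB2HSV).astype(int); H,Sa,V=hsv[...,0],hsv[...,1],hsv[...,2]
red=((H<5)|(H>170))&(Sa>130)&(V>30)
near=proj(p,np.array([.505,.309,.105]),W); print(near)
k=biggest(red,near); print(k.sum(),hull(k).sum()); v,f=fit(p,W,hull(k),(.505,.309,[.14,0]),(.05,.014,.077,.109)); print('key',v,f)
im=p['color'][:,:,::-1].copy()
for b,c in((boxpts(*v,.05,.014,.109,.109),(0,255,0)),(boxpts(.505,.3089,-.1645,.056,.056,.072,.072),(255,0,0))):
    uv=np.array([proj(p,q,W) for q in b]); cv2.polylines(im,[cv2.convexHull(uv.round().astype(np.int32))],True,c,1)
cc=im[max(0,int(near[1])-100):int(near[1])+100,max(0,int(near[0])-130):int(near[0])+130]; cv2.imwrite('pics/w2.png',cv2.resize(cc,None,fx=3,fy=3))
```

```text
[[-0.9882, -0.1532, -0.0066, 0.5023], [-0.1532, 0.9882, -0.0045, 0.3092], [0.0072, -0.0034, -1.0, 0.1573], [0.0, 0.0, 0.0, 1.0]]
[284.04337635 238.15965406]
1454 1615
key [0.50764782 0.30982849 0.05464392] 0.16604204372563725
```

View pics/w2.png

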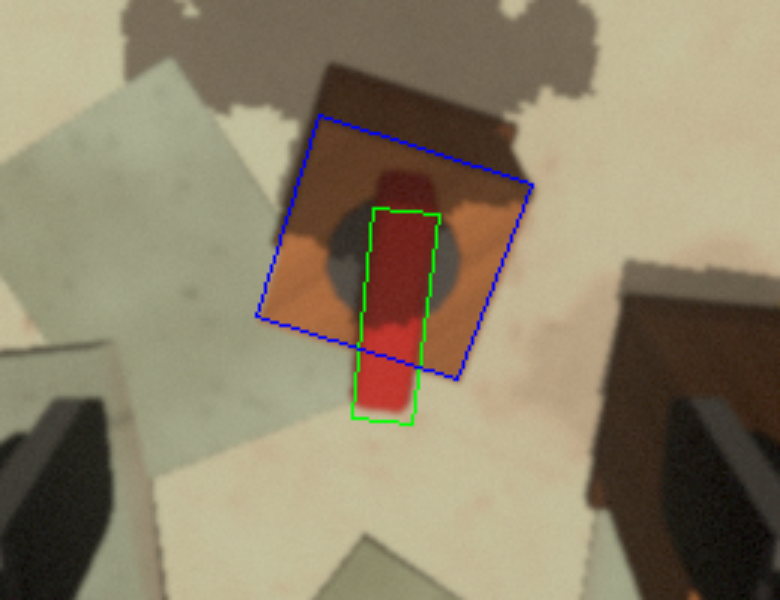

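The blue stand outline fits, and the handle sits centred at about (0.5075, 0.3095) with yaw 0.055. I'll align, descend and grip.

Request:
apply_moves(deltas=[[0,[-0.01,0,0.1],0.016],[0,[-0.01,0,0.25],0.016],[0,[-0.01,0,0.36],0.016],[0,[-0.01,0,0.4],0.016],[0,[-0.01,0,0.4],0.016],[0,[-0.01,0,0.4],0.016],[1,[-0.01,0,0.4],0.016],[1,[-0.01,0,0.4],0.016],[1,[-0.01,0,0.4],0.016],[1,[-0.01,0,0.4],0.016],[1,[-0.01,0,0.4],0.016],[1,[-0.01,0,0.4],0.016]], squeeze=80)

```text
t: 3.95
eef_pos: [0.5078, 0.31, 0.0816]
tool_rot: [0.0, -0.025, 1.0, 0.0]
contact_force: [-0.7, -0.1, 3.2]
gripper_width: 0.148
grasp_force: 78.5
```

Request:
apply_moves(deltas=[[1,[0,0,0],0],[1,[0,0,0],0],[1,[0,0,0],0]])

```text
t: 4.25
eef_pos: [0.5078, 0.31, 0.0816]
tool_rot: [0.0, -0.025, 1.0, 0.0]
contact_force: [-1.1, -0.9, 5.3]
gripper_width: 0.15
grasp_force: 78.6
```

Run:
```python
from h import *
o=bot.get_obs(); T=toolT(o); print(T.round(4).tolist(),o['contact_force'].round(1),o['torque'].round(2),o['grasp_force'],o['gripper_width'],o['q'].round(2))
```

```text
[[-0.9987, -0.0507, 0.0004, 0.5078], [-0.0507, 0.9987, 0.0004, 0.31], [-0.0004, 0.0003, -1.0, 0.0816], [0.0, 0.0, 0.0, 1.0]] [-1.1 -0.9  5.3] [-0.14  0.14 -0.03] 78.59498262405396 0.1501139839427988 [-0.71  0.53  0.07  1.88 -0.05  0.74  1.02]
```

Request:
apply_moves(deltas=[[1,[0,0,-0.1],0],[1,[0,0,-0.3],0],[1,[0,0,-0.5],0],[1,[0,0,-0.6],0],[1,[0.02,-0.2,-0.6],0],[1,[0.08,-0.45,-0.6],0],[1,[0.08,-0.7,-0.6],0],[1,[0.08,-0.8,-0.6],0],[1,[0.08,-0.8,-0.6],0],[1,[0.08,-0.8,-0.6],0]])

```text
t: 5.25
eef_pos: [0.4994, 0.1493, 0.2009]
tool_rot: [-0.0, -0.025, 1.0, 0.0]
contact_force: [-0.6, 0.5, -1.0]
gripper_width: 0.146
grasp_force: 79.0
```

Run:
```python
from h import *
o=bot.get_obs(); T=toolT(o); p=bot.read_camera('wrist'); W=T@np.array(p['hand_eye']); print(T.round(4).tolist(),o['gripper_width'])
np.savez('s3.npz',W=W,K=p['intrinsics'],c=p['color'])
hsv=cv2.cvtColor(p['color'],cv2.COLOR_RGB2HSV).astype(int); H,Sa,V=hsv[...,0],hsv[...,1],hsv[...,2]
y=(H>=22)&(H<34)&(Sa>150)&(V>40)
near=proj(p,np.array([.507,.046,.083]),W); print(near)
k=biggest(y,near); print(k.sum()); v,f=fit(p,W,hull(k),(.507,.046,[.0,.1,-.1]),(.13,.12,.078,.083)); print('guard',v,f)
for t in ['guard','socket_mouth','index_tip','stop_mark','socket_ray']:
    for d in bot.look_for(p,t)[:2]: print(t,np.round(d['point'],4),round(d['confidence'],2),proj(p,d['point'],W).round())
im=p['color'][:,:,::-1].copy()
uv=np.array([proj(p,q,W) for q in boxpts(*v,.13,.12,.083,.083)]); cv2.polylines(im,[cv2.convexHull(uv.round().astype(np.int32))],True,(0,255,0),1)
u,w=near.astype(int); x0,y0=max(0,u-110),max(0,w-90); print(x0,y0)
cv2.imwrite('pics/w3.png',cv2.resize(im[y0:y0+190,x0:x0+260],None,fx=3,fy=3,interpolation=cv2.INTER_CUBIC))
```

```text
[[-0.9988, -0.05, -0.0006, 0.4994], [-0.05, 0.9988, 0.0002, 0.1493], [0.0006, 0.0002, -1.0, 0.2009], [0.0, 0.0, 0.0, 1.0]] 0.146378194661504
[164.20181128 208.1037607 ]
8919
guard [ 0.50591322  0.04372342 -0.15063284] 0.06849923000336111
guard [0.4974 0.0449 0.0828] 0.84 [162. 197.]
socket_mouth [0.5086 0.0434 0.0483] 0.78 [174. 199.]
socket_mouth [0.4998 0.0443 0.0841] 0.7 [161. 200.]
index_tip [0.5031 0.0428 0.0425] 0.77 [175. 192.]
stop_mark [0.4999 0.0386 0.0845] 0.69 [154. 200.]
socket_ray [0.5071 0.0417 0.0493] 0.89 [172. 198.]
54 118
```

View pics/w3.png

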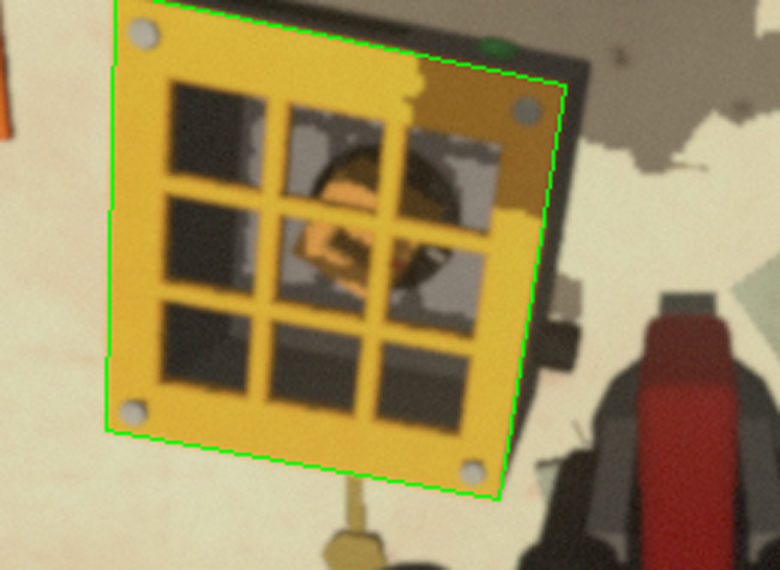

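The outline fits: guard centre about (0.506, 0.0437), yaw −0.15 (crop centre around (330,250)), with the white line end probably near (435,255). I'll take one steeper look from nearer.

Request:
apply_moves(deltas=[[1,[-0.14,-0.15,0],0],[1,[-0.28,-0.31,0],0],[1,[-0.28,-0.31,0],0],[1,[-0.28,-0.31,0],0]])

```text
t: 5.95
eef_pos: [0.5591, 0.0897, 0.201]
tool_rot: [-0.0, -0.025, 1.0, -0.0]
contact_force: [1.5, 0.3, -1.1]
gripper_width: 0.146
grasp_force: 79.0
```

Run:
```python
from h import *
o=bot.get_obs(); T=toolT(o); p=bot.read_camera('wrist'); W=T@np.array(p['hand_eye']); print(T.round(4).tolist())
hsv=cv2.cvtColor(p['color'],cv2.COLOR_RGB2HSV).astype(int); H,Sa,V=hsv[...,0],hsv[...,1],hsv[...,2]
y=(H>=19)&(H<34)&(Sa>140)&(V>40)
near=proj(p,np.array([.506,.044,.083]),W)
k=biggest(y,near); ys,xs=np.nonzero(k);print(near,k.sum(),xs.min(),xs.max(),ys.min(),ys.max()); v,f=fit(p,W,hull(k),(.506,.044,[-.15]),(.13,.12,.078,.083)); print('guard',v,f)
# hole centres of grille: dark components inside hull
inner=((hull(k)>0)&(k==0)).astype(np.uint8); inner=cv2.morphologyEx(inner,cv2.MORPH_OPEN,np.ones((3,3)))
n,l,s,c=cv2.connectedComponentsWithStats(inner)
for i in range(1,n):
    if s[i,4]>150: print('hole',s[i],ray(p,c[i],.083,W)[:2].round(4))
for t in ['socket_mouth','index_tip','socket_ray']:
    for d in bot.look_for(p,t)[:2]: print(t,np.round(d['point'],4),round(d['confidence'],2),proj(p,d['point'],W).round())
im=p['color'][:,:,::-1].copy()
np.savez('s4.npz',W=W,K=p['intrinsics'],c=p['color'])
x0,y0=np.array(proj(p,np.array([v[0],v[1],.052]),W)).astype(int)-[75,65]; print(x0,y0)
B=cv2.resize(im[y0:y0+130,x0:x0+160],None,fx=5,fy=4.6 and 5,interpolation=cv2.INTER_CUBIC)[:600]
c0=v[:2]
def d(X,col):
    u=(proj(p,X,W)-[x0,y0]+.5)*5; cv2.circle(B,tuple(u.round().astype(int)),4,col,-1)
d(np.array([*c0,.052]),(255,0,0)); 
for a in range(4):
    an=v[2]+a*np.pi/2; d(np.array([c0[0]+.022*np.cos(an),c0[1]+.022*np.sin(an),.035]),(0,255,0) if a else (0,0,255))
cv2.imwrite('pics/w4.png',B)
```

```text
[[-0.9988, -0.0491, -0.0005, 0.5591], [-0.0491, 0.9988, -0.0002, 0.0897], [0.0005, -0.0002, -1.0, 0.201], [0.0, 0.0, 0.0, 1.0]]
[231.02252997 139.74496726] 5916 151 294 35 224
guard [ 0.51210537  0.04207951 -0.16172009] 0.38021528112792613
hole [ 168   43  125  165 9173] [0.5086 0.0349]
socket_mouth [0.5087 0.0453 0.0517] 0.89 [238. 140.]
index_tip [0.5051 0.0421 0.043 ] 0.77 [236. 135.]
index_tip [0.5058 0.0404 0.0498] 0.45 [233. 136.]
socket_ray [0.5089 0.0404 0.0487] 0.71 [233. 139.]
159 78
```

View pics/w4.png

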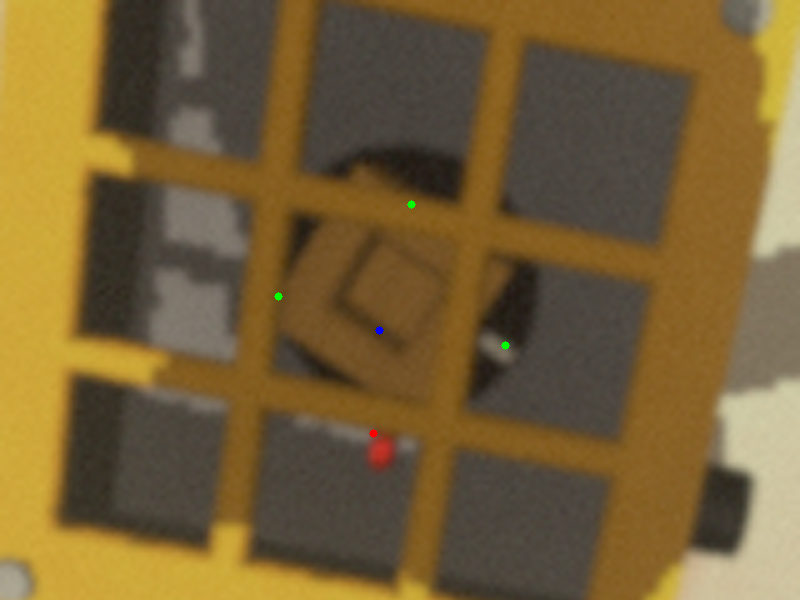

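The crop shows the socket's square hole at about (391,290) with corners near (378,232), (447,278), (402,350) and (335,300). The white line end is at (510,357) and the red mark at (380,452), so the box's +x is toward the robot's +x. I'll turn those pixels into positions.

Run:
```python
from h import *
z=np.load('s4.npz'); p=dict(intrinsics=z['K'],pose=z['W'])
q=lambda u,v,h: ray(p,(159+u/5-.1-.4*0,78+v/5-.1),h)[:2]
print('cell',q(360,305,.083)); print('pred socket px',(proj(p,np.array([.506,.044,.052]))-[159,78])*5)
c=np.array([q(*a,.052) for a in((378,232),(447,278),(402,350),(335,300))]); m=c.mean(0); print('corners',c.round(4).tolist(),m)
e=np.roll(c,-1,0)-c; print('len',np.hypot(*e.T),'ang mod90',np.degrees(np.arctan2(e[:,1],e[:,0]))%90)
for h in(.02,.025,.03,.035): 
    t=q(513,358,h); i=q(484,332,h); r=q(380,452,h)
    for n,x in(('tip',t),('in',i),('red',r)): d=x-m; print(h,n,np.hypot(*d).round(4),np.degrees(np.arctan2(d[1],d[0])).round(1))
g=cv2.cvtColor(z['c'],cv2.COLOR_RGB2GRAY)
cv2.imwrite('pics/w4b.png',cv2.resize(cv2.equalizeHist(g[112:165,208:270]),None,fx=10,fy=10,interpolation=cv2.INTER_CUBIC))
```

```text
cell [0.50533688 0.04390188]
pred socket px [386.89322057 293.24982538]
corners [[0.4953, 0.0423], [0.5027, 0.0547], [0.5159, 0.0467], [0.5076, 0.0346]] [0.50537298 0.04455711]
len [0.0144154  0.01538364 0.01469684 0.01444699] ang mod90 [59.25046114 58.76816639 55.57896172 57.7401788 ]
0.02 tip 0.0252 54.0
0.02 in 0.0175 55.5
0.02 red 0.0358 -10.3
0.025 tip 0.0251 55.5
0.025 in 0.0176 57.6
0.025 red 0.0348 -9.4
0.03 tip 0.025 57.1
0.03 in 0.0176 59.8
0.03 red 0.0338 -8.4
0.035 tip 0.025 58.6
0.035 in 0.0177 61.9
0.035 red 0.0328 -7.4
```

View pics/w4b.png

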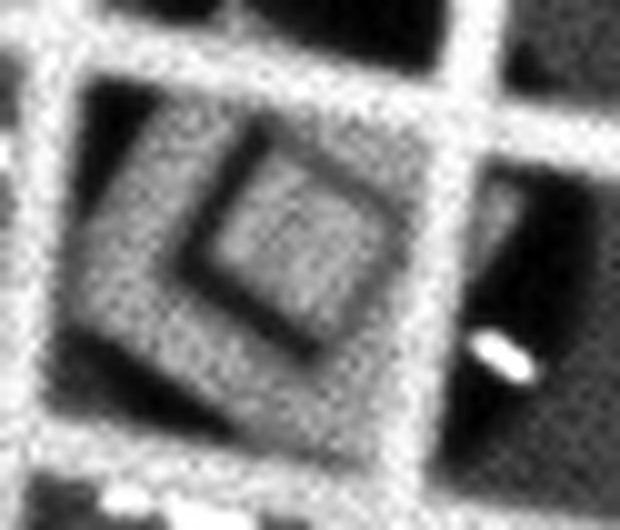

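Run:
```python
from h import *
z=np.load('s4.npz'); o=bot.get_obs(); p=bot.read_camera('wrist'); he=np.array(p['hand_eye'])
for c in (z['c'],p['color']):
    hsv=cv2.cvtColor(c,cv2.COLOR_RGB2HSV).astype(int); H,Sa,V=hsv[...,0],hsv[...,1],hsv[...,2]
    k=biggest(((H<6)|(H>170))&(Sa>120)&(V>25),proj(p,np.array([0,0,-.02]),he)); ys,xs=np.nonzero(k)
    print(k.sum(),xs.min(),xs.max(),ys.min(),ys.max()); print(fit(p,he,hull(k).astype(float),(0,0,[0.]),(.05,.014,-.0274,.0046)))
im=p['color'][:,:,::-1].copy()
for b,c in ((boxpts(0,0,0,.05,.014,-.0274,-.0274),(0,255,0)),(boxpts(0,0,0,.05,.014,.0046,.0046),(255,255,0)),(boxpts(0,0,0,.013,.013,.0756,.0756-.02),(255,0,0))):
    uv=np.array([proj(p,q,he) for q in b]).round().astype(np.int32); cv2.polylines(im,[cv2.convexHull(uv)],True,c,1)
cv2.imwrite('pics/w5.png',cv2.resize(im[180:380,200:380],None,fx=3,fy=3))
```

```text
3457 266 300 228 347
(array([-0.0026081 , -0.00124962,  0.00350738]), np.float64(0.13611419418698179))
3471 266 300 226 347
(array([-0.00178945, -0.00107022, -0.00510129]), np.float64(0.13106246809227307))
```

View pics/w5.png

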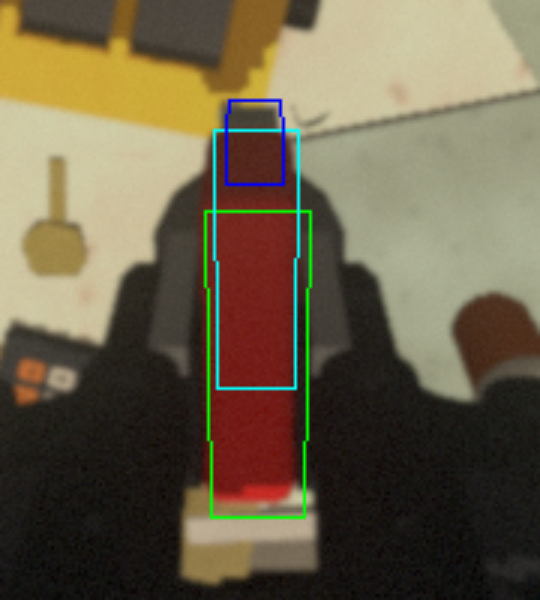

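The overlay shows the bit tip at crop (222–280, 100), within 1 px of where the tool frame puts it, so the key is centred in the grip. I'll hover over the socket with the bit turned to match.

Request:
apply_moves(deltas=[[1,[0.14,-0.1,0],0.02],[1,[0.279,-0.211,0],0.04],[1,[0.279,-0.211,0],0.06],[1,[0.279,-0.211,0.05],0.08],[1,[0.279,-0.211,0.1],0.097],[1,[0.279,-0.211,0.15],0.097],[1,[0.279,-0.211,0.15],0.097],[1,[0.279,-0.211,0.15],0.097],[1,[0.279,-0.211,0.15],0.097]])

```text
t: 7.1
eef_pos: [0.5055, 0.0454, 0.1717]
tool_rot: [0.0, 0.275, 0.961, 0.0]
contact_force: [-0.4, 0.3, -1.9]
gripper_width: 0.149
grasp_force: 79.0
```

Run:
```python
from h import *
o=bot.get_obs(); T=toolT(o); print(T.round(4).tolist(),o['contact_force'].round(1),o['torque'].round(2),np.degrees(np.arctan2(T[1,0],T[0,0])),o['q'].round(2))
p=bot.read_camera('wrist'); W=T@np.array(p['hand_eye']); im=p['color'][:,:,::-1].copy()
for b,c in ((boxpts(.5055,.0448,np.radians(57.8),.0146,.0146,.052,.052),(0,255,0)),(boxpts(T[0,3],T[1,3],np.radians(57.8),.013,.013,.102,.102),(255,0,0))):
    uv=np.array([proj(p,q,W) for q in b]).round().astype(np.int32); print(uv.mean(0)); cv2.polylines(im,[cv2.convexHull(uv)],True,c,1)
u=uv.mean(0).astype(int); cv2.imwrite('pics/w6.png',cv2.resize(im[max(0,u[1]-80):u[1]+50,u[0]-80:u[0]+80],None,fx=4,fy=4,interpolation=cv2.INTER_CUBIC))
```

```text
[[-0.8487, 0.5289, 0.0006, 0.5055], [0.5289, 0.8487, 0.0002, 0.0454], [-0.0004, 0.0005, -1.0, 0.1717], [0.0, 0.0, 0.0, 1.0]] [-0.4  0.3 -1.9] [-0.01 -0.03 -0.05] 148.0720924696978 [-0.46  0.28  0.29  2.03 -0.11  0.85  0.91]
[283.5 204. ]
[284.  223.5]
```

View pics/w6.png

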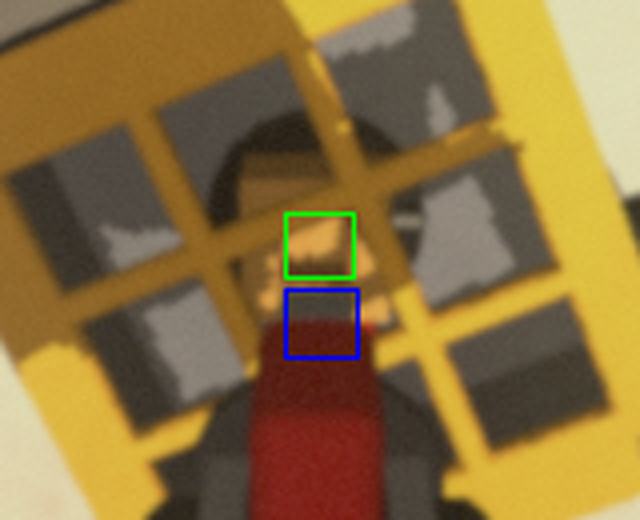

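The key tip (blue) lines up with the socket hole (green) at crop (320,245). Descending until the pilot is in.

Request:
apply_moves(deltas=[[1,[0,0,0.08],0],[1,[0,0,0.15],0],[1,[0,0,0.2],0],[1,[0,0,0.22],0],[1,[0,0,0.24],0],[1,[0,0,0.255],0],[1,[0,0,0.255],0]])

```text
t: 7.85
eef_pos: [0.5056, 0.0452, 0.1206]
tool_rot: [0.0, 0.276, 0.961, 0.0]
contact_force: [0.5, -0.1, -0.2]
gripper_width: 0.15
grasp_force: 79.3
```

Request:
apply_moves(deltas=[[1,[0,0,0.01],0],[1,[0,0,0.02],0],[1,[0,0,0.025],0],[1,[0,0,0.025],0]])

```text
t: 8.25
eef_pos: [0.5059, 0.0453, 0.1162]
tool_rot: [0.001, 0.276, 0.961, 0.0]
contact_force: [-1.2, -0.6, 8.3]
gripper_width: 0.146
grasp_force: 80.5
```

Run:
```python
from h import *
for i in range(4):
    o=bot.get_obs(); T=toolT(o); print(T[:3,3].round(4),np.degrees(np.arctan2(T[1,0],T[0,0])).round(2),T[:2,2].round(4),o['contact_force'].round(1),o['torque'].round(2)); bot.read_camera('wrist')
```

```text
[0.5059 0.0453 0.1162] 147.98 [0.0014 0.0006] [-1.2 -0.6  8.3] [0.01 0.57 0.03]
[0.5059 0.0453 0.1162] 147.98 [0.0014 0.0006] [-2.4  0.   8.7] [-0.06  0.65 -0.  ]
[0.5059 0.0453 0.1163] 147.98 [0.0014 0.0006] [-2.2 -0.8  9.3] [-0.02  0.59  0.02]
[0.5059 0.0453 0.1163] 147.98 [0.0013 0.0006] [-1.7 -0.1  7.9] [-0.    0.6   0.02]
```

The lateral force pushes the key toward −x, so the bit is on the +x chamfer. I'll ease 1 mm toward −x and try again.

Request:
apply_moves(deltas=[[1,[0.004,-0.003,-0.01],0],[1,[0.005,-0.003,-0.01],0],[1,[0.005,-0.003,-0.005],0],[1,[0.005,-0.003,0],0],[1,[0.005,-0.003,0],0]])

```text
t: 8.95
eef_pos: [0.5055, 0.0453, 0.1165]
tool_rot: [0.001, 0.276, 0.961, 0.001]
contact_force: [-0.8, -0.1, 7.8]
gripper_width: 0.149
grasp_force: 80.3
```

Run:
```python
from h import *
for i in range(3):
    o=bot.get_obs(); T=toolT(o); print(T[:3,3].round(4),np.degrees(np.arctan2(T[1,0],T[0,0])).round(2),T[:2,2].round(4),o['contact_force'].round(1),o['torque'].round(2)); bot.read_camera('wrist')
```

```text
[0.5055 0.0453 0.1165] 147.98 [0.003  0.0007] [-0.8 -0.1  7.8] [-0.11  0.21 -0.03]
[0.5055 0.0453 0.1165] 147.97 [0.003  0.0007] [-0.1 -0.9  8.2] [-0.03  0.15  0.  ]
[0.5055 0.0453 0.1165] 147.97 [0.003  0.0007] [-0.6 -0.5  8.6] [-0.15  0.23  0.01]
```

Request:
apply_moves(deltas=[[1,[-0.003,-0.004,-0.005],0],[1,[-0.003,-0.004,0],0],[1,[-0.003,-0.004,0],0]])

```text
t: 9.4
eef_pos: [0.5055, 0.0449, 0.1165]
tool_rot: [0.001, 0.276, 0.961, 0.001]
contact_force: [-0.5, 0.7, 8.3]
gripper_width: 0.149
grasp_force: 80.3
```

```bash
cat > st.py <<'E'
from h import *
L=[]
for i in range(3):
    o=bot.get_obs(); T=toolT(o); L.append(np.r_[T[:3,3]*1000,np.degrees(np.arctan2(T[1,0],T[0,0])),T[:2,2]*1000,o['contact_force'],o['torque']*100]); bot.read_camera('wrist')
print(np.mean(L,0).round(1),o['t'])
E
python3 st.py
```

```text
[505.5  44.9 116.5 148.    2.9   1.4  -0.7   1.1   8.3  34.5  27.8   2.8] 9.5
```

Request:
apply_moves(deltas=[[1,[0.001,0.001,0],0.006],[1,[0.001,0.001,0],0.012],[1,[0.001,0.001,0],0.012]])

```text
t: 9.85
eef_pos: [0.5054, 0.0448, 0.1165]
tool_rot: [0.001, 0.312, 0.95, 0.001]
contact_force: [-1.3, 0.4, 8.7]
gripper_width: 0.148
grasp_force: 80.5
```

```bash
python3 st.py
```

```text
[505.4  44.8 116.5 143.6   2.8   0.8  -0.9   0.    8.4   0.6  27.6   3.1] 9.95
```

Request:
apply_moves(deltas=[[1,[0,0,0],-0.012],[1,[0,0,0],-0.024],[1,[0,0,0],-0.024]])

```text
t: 10.3
eef_pos: [0.5058, 0.0452, 0.1167]
tool_rot: [0.002, 0.238, 0.971, 0.001]
contact_force: [-1.1, 0.3, 7.0]
gripper_width: 0.151
grasp_force: 80.4
```

```bash
python3 st.py
```

```text
[ 5.058e+02  4.510e+01  1.167e+02  1.524e+02  3.600e+00  1.400e+00
 -4.000e-01  8.000e-01  7.900e+00  2.730e+01  1.060e+01 -2.000e-01] 10.4
```

Request:
apply_moves(deltas=[[1,[0,0,-0.02],0.006],[1,[0,0,-0.03],0.012],[1,[0,0,-0.03],0.012],[1,[0,0,-0.03],0.012]])

```text
t: 10.85
eef_pos: [0.5041, 0.0445, 0.1212]
tool_rot: [0.0, 0.275, 0.961, 0.0]
contact_force: [0.5, -0.8, -1.9]
gripper_width: 0.144
grasp_force: 79.0
```

```bash
python3 st.py
python3 - <<'E'
from h import *
p=bot.read_camera('wrist'); T=toolT(bot.get_obs()); W=T@np.array(p['hand_eye'])
np.savez('s7.npz',W=W,K=p['intrinsics'],c=p['color'],he=p['hand_eye'])
he=np.array(p['hand_eye'])
print([proj(p,np.array([0,0,z]),he).round(1).tolist() for z in (.01,.03,.05,.0756)])
a=p['color'][150:260,225:345,::-1]; g=a.astype(float); g=np.clip((g/255)**.5*255,0,255).astype(np.uint8)
cv2.imwrite('pics/w7.png',cv2.resize(g,None,fx=5.4,fy=5.4,interpolation=cv2.INTER_CUBIC)[:600])
E
```

```text
[ 5.041e+02  4.450e+01  1.212e+02  1.480e+02  1.000e-01 -0.000e+00
  7.000e-01 -0.000e+00 -1.100e+00 -2.000e+00 -1.210e+01 -3.100e+00] 10.95
[[284.7, 261.8], [284.5, 246.5], [284.3, 234.0], [284.2, 220.9]]
```

View pics/w7.png

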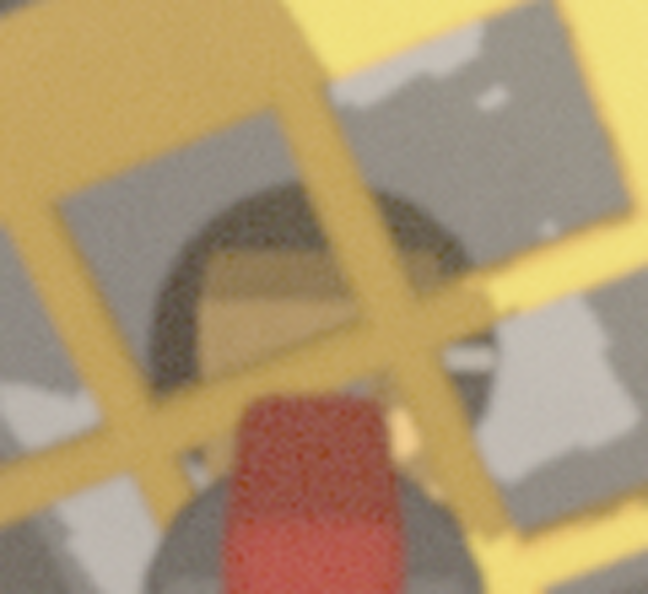

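The crop shows the socket's front top edge horizontal at y≈300, its left edge at x≈200, and the white line horizontal at (470,357), so the yaw matches. I'll compute the socket centre relative to the tool from these edges.

Run:
```python
from h import *
z=np.load('s7.npz'); p=dict(intrinsics=z['K'],pose=z['W']); T=z['W']@np.linalg.inv(z['he'])
f=lambda u,v,h:(np.linalg.inv(T)@np.append(ray(p,(225+u/5.4-.4,150+v/5.4-.4),h),1))[:2]*1000
print('front edge x-16:',f(270,300,.052)[0]-16,'left y+16',f(200,310,.052)[1]+16,'bar')
g=cv2.GaussianBlur(z['c'],(3,3),0)
c=z['c'].astype(int)
for x in(265,270,275,280,285): print(x,[tuple(c[y,x]) [0] for y in range(192,216)])
for y in(208,210,212): print(y,[c[y,x][0] for x in range(255,270)],[c[y,x][0] for x in range(285,312)])
for v,w in ((228,'r'),(232,'r'),(236,'r')): print(v,[c[v,x].tolist() for x in range(294,310,2)])
```

```text
front edge x-16: -2.0038064862556855 left y+16 0.1514798110354576 bar
265 [np.int64(43), np.int64(36), np.int64(46), np.int64(46), np.int64(61), np.int64(73), np.int64(79), np.int64(83), np.int64(84), np.int64(82), np.int64(84), np.int64(85), np.int64(84), np.int64(94), np.int64(114), np.int64(117), np.int64(119), np.int64(120), np.int64(121), np.int64(122), np.int64(119), np.int64(119), np.int64(117), np.int64(121)]
270 [np.int64(44), np.int64(45), np.int64(42), np.int64(48), np.int64(61), np.int64(75), np.int64(83), np.int64(85), np.int64(87), np.int64(83), np.int64(82), np.int64(82), np.int64(87), np.int64(98), np.int64(113), np.int64(123), np.int64(125), np.int64(126), np.int64(123), np.int64(126), np.int64(124), np.int64(127), np.int64(123), np.int64(122)]
275 [np.int64(41), np.int64(46), np.int64(39), np.int64(45), np.int64(63), np.int64(76), np.int64(82), np.int64(81), np.int64(84), np.int64(82), np.int64(79), np.int64(79), np.int64(84), np.int64(97), np.int64(114), np.int64(121), np.int64(122), np.int64(124), np.int64(121), np.int64(125), np.int64(121), np.int64(121), np.int6
[... 2294 characters left out ...]
37), np.int64(140), np.int64(143), np.int64(143), np.int64(148), np.int64(150), np.int64(149), np.int64(148), np.int64(147), np.int64(145), np.int64(147), np.int64(149), np.int64(145), np.int64(147), np.int64(144), np.int64(144), np.int64(142), np.int64(139), np.int64(128), np.int64(124), np.int64(109), np.int64(93)]
228 [[86, 27, 18], [115, 66, 38], [202, 144, 69], [204, 147, 68], [146, 100, 33], [144, 100, 34], [147, 103, 33], [142, 100, 33]]
232 [[86, 25, 13], [92, 40, 21], [190, 134, 64], [220, 158, 76], [176, 125, 53], [140, 98, 36], [143, 100, 34], [146, 101, 32]]
236 [[88, 27, 18], [86, 33, 22], [101, 60, 30], [117, 81, 39], [124, 89, 44], [128, 90, 36], [141, 99, 34], [146, 101, 31]]
```

Request:
apply_moves(deltas=[[1,[-0.01,0.002,0],0],[1,[-0.01,0.002,0],0],[1,[-0.01,0.002,0.01],0],[1,[-0.01,0.002,0.02],0],[1,[-0.01,0.002,0.027],0],[1,[-0.01,0.002,0.027],0]])

```text
t: 11.65
eef_pos: [0.506, 0.0438, 0.1157]
tool_rot: [0.0, 0.276, 0.961, -0.0]
contact_force: [0.9, -0.8, -1.6]
gripper_width: 0.147
grasp_force: 79.0
```

```bash
python3 st.py
```

```text
[ 5.060e+02  4.380e+01  1.158e+02  1.480e+02  0.000e+00 -1.000e-01
  7.000e-01 -5.000e-01 -1.400e+00 -5.000e+00 -2.430e+01  1.800e+00] 11.75
```

The bit has entered with no resistance. Deeper now.

Request:
apply_moves(deltas=[[1,[0,0,0.008],0],[1,[0,0,0.016],0],[1,[0,0,0.018],0],[1,[0,0,0.018],0]])

```text
t: 12.2
eef_pos: [0.506, 0.0438, 0.1122]
tool_rot: [0.0, 0.276, 0.961, -0.0]
contact_force: [1.6, -0.4, -2.7]
gripper_width: 0.152
grasp_force: 79.1
```

```bash
python3 st.py
```

```text
[ 5.060e+02  4.380e+01  1.122e+02  1.480e+02  1.000e-01 -0.000e+00
  1.300e+00 -6.000e-01 -2.000e+00 -5.400e+00 -3.030e+01  8.000e-01] 12.3
```

Request:
apply_moves(deltas=[[1,[0,0,0.004],0],[1,[0,0,0.008],0],[1,[0,0,0.008],0],[1,[0,0,0.008],0]])

```text
t: 12.75
eef_pos: [0.5062, 0.0438, 0.111]
tool_rot: [0.0, 0.276, 0.961, 0.0]
contact_force: [0.3, -0.0, 2.5]
gripper_width: 0.147
grasp_force: 79.8
```

```bash
python3 st.py
```

```text
[ 5.062e+02  4.380e+01  1.109e+02  1.480e+02  4.000e-01  2.000e-01
 -1.000e-01 -4.000e-01  3.300e+00 -1.270e+01  7.400e+00  2.000e+00] 12.85
```

Bottom contact confirms it is fully seated. I'll back off slightly and turn clockwise 58°.

Request:
apply_moves(deltas=[[1,[0,0,-0.004],0],[1,[0,0,-0.004],0.018],[1,[0,0,-0.004],0.036],[1,[0,0,-0.004],0.054],[1,[0,0,-0.004],0.072],[1,[0,0,-0.004],0.09],[1,[0,0,-0.004],0.108],[1,[0,0,-0.004],0.126],[1,[0,0,-0.004],0.144],[1,[0,0,-0.004],0.16],[1,[0,0,-0.004],0.16],[1,[0,0,-0.004],0.16]])

```text
t: 14.1
eef_pos: [0.5058, 0.0436, 0.1114]
tool_rot: [0.0, 0.704, 0.71, -0.0]
contact_force: [0.6, -2.9, 3.2]
gripper_width: 0.148
grasp_force: 79.7
```

```bash
python3 st.py
```

```text
[ 5.058e+02  4.360e+01  1.114e+02  9.050e+01 -3.000e-01 -3.000e-01
 -3.000e-01 -1.900e+00  2.900e+00 -5.050e+01  1.170e+01  7.000e-01] 14.2
```

Request:
apply_moves(deltas=[[1,[-0.003,0,-0.003],0.012],[1,[-0.003,0,-0.003],0.024],[1,[-0.003,0,-0.003],0.036],[1,[-0.003,0,-0.003],0.036],[1,[-0.003,0,-0.003],0.036]])

```text
t: 14.75
eef_pos: [0.5055, 0.0434, 0.1117]
tool_rot: [-0.0, 0.779, 0.626, -0.0]
contact_force: [-0.0, -0.2, -2.1]
gripper_width: 0.145
grasp_force: 78.9
```

```bash
python3 st.py
```

```text
[ 5.054e+02  4.330e+01  1.117e+02  7.760e+01 -1.000e+00  0.000e+00
 -1.000e-01 -3.000e-01 -2.300e+00 -7.500e+00  8.000e+00  2.800e+00] 14.85
```

Request:
apply_moves(deltas=[[1,[0,0,0],0.006],[1,[0,0,0],0.012],[1,[0,0,0],0.012],[1,[0,0,0],0.012]])

```text
t: 15.3
eef_pos: [0.5054, 0.0433, 0.1118]
tool_rot: [-0.0, 0.803, 0.596, -0.0]
contact_force: [-0.1, 0.6, -4.4]
gripper_width: 0.15
grasp_force: 78.5
```

```bash
python3 st.py
python3 - <<'E'
from h import *
L=[]
for i in range(6): L.append(bot.get_obs()['torque'][2]); p=bot.read_camera('wrist')
print(np.round(L,3)); 
for t in ['index_tip','socket_ray','socket_mouth']:
    for d in bot.look_for(p,t)[:1]: print(t,np.round(d['point'],4),d['confidence'])
E
```

```text
[ 5.054e+02  4.330e+01  1.118e+02  7.320e+01 -1.100e+00  1.000e-01
 -5.000e-01  0.000e+00 -4.600e+00  4.200e+00  2.550e+01  5.200e+00] 15.4
[ 0.008  0.068  0.021  0.016  0.049 -0.021]
index_tip [0.5117 0.0591 0.0392] 0.91
socket_ray [0.5048 0.0575 0.0555] 0.56
socket_mouth [0.5097 0.0613 0.0487] 0.63
```

Request:
apply_moves(deltas=[[1,[0,0,0],0.005],[1,[0,0,0],0.01],[1,[0,0,0],0.01],[1,[0,0,0],0.01]])

```text
t: 16.3
eef_pos: [0.5057, 0.0433, 0.112]
tool_rot: [-0.0, 0.822, 0.57, -0.0]
contact_force: [-3.0, 0.3, -5.0]
gripper_width: 0.149
grasp_force: 78.5
```

```bash
cat > tq.py <<'E'
from h import *
L=[]
for i in range(8): o=bot.get_obs(); L.append(np.r_[o['contact_force'],o['torque'][2]]); bot.read_camera('wrist')
T=toolT(o); print(T[:3,3].round(4),'yaw',np.degrees(np.arctan2(T[1,0],T[0,0])).round(2),np.mean(L,0).round(3),np.std(L,0)[3].round(3),o['t'])
E
python3 tq.py
```

```text
[0.5057 0.0432 0.112 ] yaw 69.51 [-3.362  1.088 -4.936  0.046] 0.027 16.65
```

Request:
apply_moves(deltas=[[1,[0,-0.002,0.002],0.004],[1,[0,-0.002,0.002],0.008],[1,[0,-0.002,0.002],0.008],[1,[0,-0.002,0.002],0.008]])

```text
t: 17.1
eef_pos: [0.5057, 0.0433, 0.1118]
tool_rot: [0.0, 0.836, 0.549, 0.0]
contact_force: [-4.5, 0.9, -0.5]
gripper_width: 0.148
grasp_force: 79.1
```

```bash
python3 tq.py
```

```text
[0.5057 0.0433 0.1118] yaw 66.63 [-4.393  0.689  0.098  0.114] 0.01 17.45
```

On the stop now, with torque rising to 0.11. Adding about 3° more and holding.

Request:
apply_moves(deltas=[[1,[0,-0.002,0],0.004],[1,[0,-0.002,0],0.008],[1,[0,-0.002,0],0.008],[1,[0,-0.002,0],0.008],[1,[0,-0.002,0],0.008]])

```text
t: 18.0
eef_pos: [0.5055, 0.0434, 0.1118]
tool_rot: [0.0, 0.849, 0.528, 0.0]
contact_force: [-3.9, 0.1, 0.7]
gripper_width: 0.15
grasp_force: 79.5
```

```bash
python3 tq.py
```

```text
[0.5054 0.0434 0.1118] yaw 63.74 [-3.3    0.255  1.185  0.183] 0.028 18.35
```

Request:
apply_moves(deltas=[[1,[0,0,0],0.002],[1,[0,0,0],0.004],[1,[0,0,0],0.004],[1,[0,0,0],0.004],[1,[0,0,0],0.004]])

```text
t: 18.9
eef_pos: [0.5054, 0.0435, 0.1118]
tool_rot: [0.0, 0.856, 0.517, 0.0]
contact_force: [-2.6, 0.1, 1.6]
gripper_width: 0.15
grasp_force: 79.6
```

```bash
python3 tq.py
```

```text
[0.5054 0.0435 0.1117] yaw 62.31 [-2.535  0.046  2.121  0.216] 0.025 19.25
```

Held at about 0.22 N m. I'll unwind to mid-play and withdraw.

Request:
apply_moves(deltas=[[1,[0,0,0],-0.012],[1,[0,0,0],-0.022],[1,[0,0,0],-0.03],[1,[0,0,0],-0.03],[1,[0,0,0],-0.03]])

```text
t: 19.8
eef_pos: [0.5055, 0.0434, 0.1116]
tool_rot: [0.0, 0.804, 0.595, 0.0]
contact_force: [-0.3, -1.1, -0.8]
gripper_width: 0.156
grasp_force: 79.1
```

```bash
python3 tq.py
```

```text
[0.5054 0.0434 0.1117] yaw 73.09 [-0.554 -0.479 -1.542  0.01 ] 0.022 20.15
```

Request:
apply_moves(deltas=[[1,[0,0,-0.02],0],[1,[0,0,-0.05],0],[1,[0,0,-0.08],0],[1,[0,0,-0.12],0],[1,[0,0,-0.2],0],[1,[0,0,-0.3],0],[1,[0,0,-0.4],0],[1,[0,0,-0.45],0],[1,[0,0,-0.45],0],[1,[0,0,-0.45],0]])

```text
t: 21.2
eef_pos: [0.5049, 0.0437, 0.2014]
tool_rot: [-0.0, 0.803, 0.596, -0.0]
contact_force: [0.6, 0.3, -1.2]
gripper_width: 0.151
grasp_force: 79.1
```

```bash
python3 tq.py
python3 - <<'E'
from h import *
o=bot.get_obs(); T=toolT(o); p=bot.read_camera('wrist'); W=T@np.array(p['hand_eye']); np.savez('s8.npz',W=W,K=p['intrinsics'],c=p['color'])
for t in ['index_tip','socket_mouth']:
    for d in bot.look_for(p,t)[:1]: print(t,np.round(d['point'],4),d['confidence'])
# white line direction: brightness of low-saturation pixels along radius 18-24mm, z .03
c=np.array([.5055,.0443]); hsv=cv2.cvtColor(p['color'],cv2.COLOR_RGB2HSV)
out=[]
for a in range(-40,90,5):
    q=[proj(p,np.array([c[0]+r*np.cos(np.radians(a)),c[1]+r*np.sin(np.radians(a)),.03]),W) for r in(.017,.019,.021,.023)]
    out.append((a,[tuple(hsv[int(v),int(u)][1:].tolist()) for u,v in q]))
for x in out: print(*x)
E
```

```text
[0.505  0.0434 0.2012] yaw 73.1 [ 1.260e-01 -2.480e-01 -1.633e+00  1.000e-03] 0.038 21.55
index_tip [0.5053 0.0423 0.0502] 0.75
socket_mouth [0.5077 0.0442 0.0503] 0.84
-40 [(185, 183), (186, 225), (185, 230), (187, 221)]
-35 [(187, 218), (182, 231), (183, 230), (186, 218)]
-30 [(189, 221), (183, 231), (186, 228), (176, 167)]
-25 [(183, 231), (183, 233), (184, 227), (175, 153)]
-20 [(185, 230), (185, 231), (180, 188), (114, 92)]
-15 [(183, 231), (182, 230), (137, 199), (55, 158)]
-10 [(186, 230), (182, 230), (146, 225), (107, 222)]
-5 [(182, 232), (182, 232), (183, 231), (179, 233)]
0 [(182, 233), (184, 231), (184, 232), (184, 230)]
5 [(184, 231), (181, 232), (187, 231), (188, 204)]
10 [(183, 230), (181, 233), (186, 222), (192, 170)]
15 [(188, 221), (184, 232), (189, 228), (188, 210)]
20 [(185, 200), (185, 230), (183, 233), (185, 225)]
25 [(188, 197), (183, 224), (184, 231), (185, 231)]
30 [(180, 154), (187, 200), (184, 226), (183, 231)]
35 [(156, 98), (181, 163), (185, 211), (183, 227)]
40 [(146, 91), (154, 86), (154, 101), (183, 209)]
45 [(164, 84), (119, 73), (107, 74), (156, 118)]
50 [(129, 81), (129, 69), (96, 61), (95, 70)]
55 [(145, 74), (119, 62), (105, 63), (89, 66)]
60 [(134, 63), (106, 65), (108, 59), (95, 62)]
65 [(105, 68), (88, 67), (85, 66), (84, 61)]
70 [(84, 73), (74, 72), (84, 70), (75, 75)]
75 [(86, 68), (78, 72), (76, 74), (80, 73)]
80 [(80, 73), (81, 72), (79, 74), (79, 74)]
85 [(75, 71), (76, 74), (77, 73), (81, 72)]
```

The white line now shows near −12°, at the red mark, so the trimmer is on its stop. Returning the key.

Request:
apply_moves(deltas=[[1,[0.1,-0.03,0],-0.02],[1,[0.25,-0.07,0],-0.04],[1,[0.4,-0.12,0],-0.06],[1,[0.55,-0.16,0],-0.08],[1,[0.64,-0.187,0],-0.1],[1,[0.64,-0.187,0],-0.125],[1,[0.64,-0.187,0],-0.15],[1,[0.64,-0.187,0],-0.17],[1,[0.64,-0.187,0],-0.17],[1,[0.64,-0.187,0],-0.17]])

```text
t: 22.75
eef_pos: [0.5067, 0.1767, 0.2017]
tool_rot: [-0.0, 0.39, 0.921, 0.0]
contact_force: [0.1, 0.6, -1.4]
gripper_width: 0.148
grasp_force: 79.1
```

Run:
```python
from h import *
T=toolT(bot.get_obs()); d=np.array([.507,.3097,.2012])-T[:3,3]; y=np.degrees(np.arctan2(T[1,0],T[0,0]))
print(T[:3,3].round(4),y,(T[:3,:3].T@d/.2).round(4),-(((182.9-y+180)%360)-180)/360)
```

```text
[0.5067 0.1767 0.2017] 134.07750341069152 [0.4768 0.4638 0.0023] -0.13561804608141245
```

Request:
apply_moves(deltas=[[1,[0.12,0.12,0],-0.023],[1,[0.26,0.25,0],-0.046],[1,[0.4,0.39,0],-0.069],[1,[0.477,0.464,0],-0.092],[1,[0.477,0.464,0],-0.115],[1,[0.477,0.464,0],-0.136],[1,[0.477,0.464,0],-0.136],[1,[0.477,0.464,0],-0.136],[1,[0.477,0.464,0],-0.136]])

```text
t: 23.65
eef_pos: [0.5065, 0.3097, 0.2017]
tool_rot: [-0.0, -0.027, 1.0, -0.0]
contact_force: [0.1, 0.2, -2.0]
gripper_width: 0.15
grasp_force: 79.1
```

```bash
python3 tq.py
```

```text
[0.5064 0.3099 0.2017] yaw -176.76 [-0.254  0.098 -1.162 -0.008] 0.034 24.0
```

Request:
apply_moves(deltas=[[1,[0,0,0.15],0],[1,[0,0,0.25],0],[1,[0,0,0.33],0],[1,[0,0,0.42],0],[1,[0,0,0.5],0],[1,[0,0,0.56],0],[1,[0,0,0.585],0],[1,[0,0,0.595],0],[1,[0,0,0.6],0],[1,[0,0,0.6],0]])

```text
t: 25.05
eef_pos: [0.5067, 0.3101, 0.0822]
tool_rot: [0.0, -0.028, 1.0, 0.0]
contact_force: [0.0, -0.9, -0.6]
gripper_width: 0.144
grasp_force: 79.1
```

```bash
python3 tq.py
```

```text
[0.5065 0.31   0.0819] yaw -176.73 [-0.134  0.116 -1.389  0.01 ] 0.026 25.4
```

Request:
apply_moves(deltas=[[1,[0,0,0.004],0],[1,[0,0,0.007],0],[1,[0,0,0.007],0]])

```text
t: 25.75
eef_pos: [0.5065, 0.31, 0.0816]
tool_rot: [0.0, -0.028, 1.0, 0.0]
contact_force: [-4.7, -3.3, 10.9]
gripper_width: 0.146
grasp_force: 80.9
```

```bash
python3 tq.py
```

```text
[0.5065 0.31   0.0816] yaw -176.73 [-3.903 -2.287 10.204 -0.014] 0.031 26.1
```

Collar is down on the wood. Releasing and rising.

Request:
apply_moves(deltas=[[0.7,[0,0,0],0],[0,[0,0,0],0],[0,[0,0,0],0],[0,[0,0,0],0],[0,[0,0,0],0],[0,[0,0,0],0],[0,[0,0,0],0]])

```text
t: 26.85
eef_pos: [0.5064, 0.3099, 0.0803]
tool_rot: [-0.0, -0.029, 1.0, -0.0]
contact_force: [0.1, 0.0, -0.4]
gripper_width: 1.0
grasp_force: 0.0
```

Request:
apply_moves(deltas=[[0,[0,0,-0.05],0],[0,[0,0,-0.15],0],[0,[0,0,-0.3],0],[0,[0,0,-0.5],0],[0,[0,0,-0.75],0],[0,[0,0,-0.75],0],[0,[0,0,-0.75],0],[0,[0,0,-0.75],0],[0,[0,0,-0.75],0]])

```text
t: 27.75
eef_pos: [0.5056, 0.3094, 0.2289]
tool_rot: [-0.001, -0.029, 1.0, -0.001]
contact_force: [-0.8, 1.2, 0.4]
gripper_width: 0.999
grasp_force: 0.0
```

Run:
```python
from h import *
o=bot.get_obs(); T=toolT(o); p=bot.read_camera('wrist'); W=T@np.array(p['hand_eye']); print(T[:3,3],o['gripper_width'])
hsv=cv2.cvtColor(p['color'],cv2.COLOR_RGB2HSV).astype(int); H,Sa,V=hsv[...,0],hsv[...,1],hsv[...,2]
k=biggest(((H<5)|(H>170))&(Sa>130)&(V>30),proj(p,np.array([.506,.31,.1]),W)); print(k.sum(),fit(p,W,hull(k).astype(float),(.506,.31,[0.05]),(.05,.014,.077,.109)))
for t in ['key','key_stand']:
    for d in bot.look_for(p,t)[:2]: print(t,np.round(d['point'],4),d['confidence'])
p=bot.read_camera('top')
for t in ['key','index_tip','vial','padlock','cylinder_lock']:
    for d in bot.look_for(p,t)[:1]: print(t,np.round(d['point'],4),d['confidence'])
```

```text
[0.50557493 0.30937892 0.22885473] 0.9991534204570401
791 (array([0.50666901, 0.30867585, 0.07730939]), np.float64(0.22147608219818515))
key [0.5    0.3078 0.1058] 0.76
key_stand [0.491  0.3126 0.0725] 0.84
key_stand [0.5478 0.4315 0.0841] 0.8
index_tip [0.5066 0.0418 0.0393] 0.49
vial [0.6728 0.1986 0.0659] 0.47
padlock [0.426  0.4684 0.0193] 0.57
```

Key pose matches the start (same outline and height), upright in its stand with the bystanders unmoved and the gripper clear.

```bash
python3 -c "
from station import bot
print(bot.hand_in())"
```

```text
the job is handed in; nothing more can be done
None
```

The job is handed in, with no verdict returned: the key was seated, the trimmer turned clockwise and held on its stop at about 0.22 N m, and the key stands back in its stand, all in about 28 s.

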